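Click-test the travel jars and set the faulty one aside

ROBOT

A 7-joint arm with a two-finger parallel gripper is mounted at the origin on the work surface. World frame = base frame: x ahead of the robot, y to its left, z up, the work surface at z = 0. Lengths are in m, angles in rad, forces in N, time in s.
With the tool pointing down it reaches from about 0.4 to 0.85 m from the base axis. Payload 4.5 kg.
Tool frame: the origin (TCP) lies between the finger pads; the fingertips stand 11 mm ahead of it and the grasp point (between the pads) lies 8 mm behind it (r.nose_length is the distance from the TCP to the fingertips, in m); z points along the fingers, y is the line along which they close (so a half turn about z gives the same grasp; the last joint's range is limited). The gripper opens to 88 mm and grips with 3 to 60 N. Pads are 18 mm wide; open, the fingers measure 123 mm over their backs; the gripper's body (75 mm by 187 mm) begins 45 mm behind the grasp point.
Start: joints at [-1.312, 0.689, -0.195, 1.565, 0.157, 0.902, -0.215], TCP at [0.139, 0.609, 0.25] pointing down, gripper open.
Joint ranges: [-3.01, 3.01], [-0.46, 2.08], [-1.47, 1.51], [0.13, 2.56], [-1, 4.14], [0.04, 2.09], [-2.66, 2.66]. Speed limits (rad/s): [2.57, 2.57, 3.14, 3.14, 3.14, 3.14, 3.14].

INTERFACE

Orientations are given as a unit quaternion [x, y, z, w].
In Python, from plant import get_state, snapshot, camera_model, r gives the robot as it stands.
- The arm moves only by the shell command python3 -m inch 'ROWS' [FORCE]. ROWS is text: rows parted by semicolons, each of 7 numbers parted by spaces: the opening, from -1 (shut) to 1 (fully open), then the shift along the tool's x, y, z in m, then the turn, a rotation vector about the tool's x, y, z in rad. A call has 1 to 20 rows; each row shifts and turns the commanded pose from where the row before left it, along the tool's axes as they then stand; what a row does not reach is not made up. A row lasts 1/12 s, in which the tool goes at most 41.7 mm and 7.16 degrees, less where a joint would pass 70% of its speed; a pose out of reach is approached as far as the arm can. A call is refused whole if a number of a shift passes 0.0417 or a number of a turn 0.125, either way. A call with a gripper value outside its range is refused whole. The fingers move at their own pace and stop on an object; FORCE is the grip in N (left out, the last holds). Time passes only in rows, so rows that do not move let the fingers close. It gives the time, the measured TCP pose, the force, the opening and the grip force at its end, in the units of the state.
- get_state(): the state, without advancing time (a new reading comes with each control period).
- snapshot(name): name is "side" or "top" or "wrist"; returns (picture, depth): 400x640x3 uint8, red, green, blue; 400x640 float32, m along the optical axis (not along the pixel's ray), 0 where there is no reading.
- camera_model(name): a dict with "intrinsics" (3x3 intrinsics, pixels), "dist" ([k1, k2, p1, p2, k3] as OpenCV has them; the pictures are not rectified), "view" (4x4, takes a point from world to camera coordinates). Camera axes: x right, y down, z forward; pixel columns grow to the right and rows downward; lengths in m; the calibration is good to about 2 mm. A picture is of the moment at which its call begins: read the wrist's pose just before it. camera_model takes no time and is no camera call; for the wrist camera it gives the pose at the moment of the call.
- r.finish_job(): hands the job in; it is judged then, once.
The state is a dict: "clock": time; "q": joint angles; "qd": joint speeds; "joint_torque": joint torques, N m; "tool_pos": TCP position; "eef_rot": TCP orientation; "contact_force": force on the tool from outside, world axes, zero at the start; "moment": the same for the moment, N m; "opening": opening from 0.0 (shut) to 1.0 (fully open); "finger_force": force on a finger pad.
Only numpy, scipy, OpenCV 4.12 (cv2) and the standard library are available. Lean on these libraries where they do the work, as an engineer would, in place of code of your own. Each camera call takes 0.05 s, during which the arm holds its last target. There are 200 camera calls.

TASK

Test the three click-lock jars before they are packed: press each one's cap all the way down and let go. Leave the jars whose caps stay down standing where they are, locked; slide any jar whose cap springs back up, upright and without lifting it off the table, into the pink three-sided tray until it stands wholly inside the walls. Do not disturb the other things on the table.

Things in the scene. Friction and masses are not known exactly. Their poses are not given: they have to be found in the camera images.
- jar_a: click-lock cream jar: round white ceramic pot 66 mm in diameter, 46 mm high to its shoulder, with a round aluminium press cap (44 mm across, 8 mm thick) on a 22 mm steel stem above it; about 0.28 kg, loose on the table; 68 mm high overall with the cap up, 56 mm with it down. All three jars look the same. Origin: centre of the underside, z up
- jar_a_cap (a joint): cap of jar_a: travel of its press cap in m, 0 = up, 0.012 = fully down, where it comes to a hard stop just above the shoulder. About 2 to 4 N presses it down (a little more if pressed fast). A sound cap snaps over about 7 mm down and then stays fully down by itself; a faulty one rises right back up within half a second of being let go. Which jar is faulty cannot be seen
- jar_a_top (a point): centre of the upper face of that jar's press cap, moving with it
- jar_b: click-lock cream jar: round white ceramic pot 66 mm in diameter, 46 mm high to its shoulder, with a round aluminium press cap (44 mm across, 8 mm thick) on a 22 mm steel stem above it; about 0.28 kg, loose on the table; 68 mm high overall with the cap up, 56 mm with it down. All three jars look the same. Origin: centre of the underside, z up
- jar_b_cap (a joint): cap of jar_b: travel of its press cap in m, 0 = up, 0.012 = fully down, where it comes to a hard stop just above the shoulder. About 2 to 4 N presses it down (a little more if pressed fast). A sound cap snaps over about 7 mm down and then stays fully down by itself; a faulty one rises right back up within half a second of being let go. Which jar is faulty cannot be seen
- jar_b_top (a point): centre of the upper face of that jar's press cap, moving with it
- jar_c: click-lock cream jar: round white ceramic pot 66 mm in diameter, 46 mm high to its shoulder, with a round aluminium press cap (44 mm across, 8 mm thick) on a 22 mm steel stem above it; about 0.28 kg, loose on the table; 68 mm high overall with the cap up, 56 mm with it down. All three jars look the same. Origin: centre of the underside, z up
- jar_c_cap (a joint): cap of jar_c: travel of its press cap in m, 0 = up, 0.012 = fully down, where it comes to a hard stop just above the shoulder. About 2 to 4 N presses it down (a little more if pressed fast). A sound cap snaps over about 7 mm down and then stays fully down by itself; a faulty one rises right back up within half a second of being let go. Which jar is faulty cannot be seen
- jar_c_top (a point): centre of the upper face of that jar's press cap, moving with it
- tray: low pale pink acrylic tray fixed to the table, with walls on three sides only (5 mm thick, 25 mm high), open on its -x side; inside 140 mm wide (its y from -0.070 to 0.070) and 110 mm deep (its x from the open edge at -0.055 to the back wall's face at 0.055). Its floor is level with the table, so a jar slides straight in. Origin: centre of the inside, at table height; its +x runs from the open side to the back wall
- bangle: gold-coloured bangle lying flat, 68 mm across, 9 mm high; a loose bystander. Origin: centre of its underside
- tweezers: steel tweezers lying flat, 100 mm long (own x), about 20 mm wide, 5 mm high; a loose bystander. Origin: centre of its underside
- cream_jar: closed blue and white ceramic cream jar without a press cap, 62 mm across, 48 mm high; a loose bystander. Origin: centre of its underside
- comb: dark wooden comb lying flat, 150 mm long (own x), 40 mm wide, 6 mm high; a loose bystander. Origin: centre of its underside
- varnish: small amber nail varnish bottle with black cap, 34 mm across, 65 mm high; a loose bystander. Origin: centre of its underside
- compact: closed black powder compact, 72 mm across, 16 mm high; a loose bystander. Origin: centre of its underside
Things that resemble listed ones, but are neither listed nor needed, are in the scene too. What is shaped like the jar_a but black or orange is not meant. Leave any black or turquoise look-alike of the jar_c alone.

How it is judged:
By the outcome, as a careful person would: the job done as asked, in the order asked, and still so for the second after the job is handed in, with the robot touching nothing.
It also fails if it takes over 64 s, if anything falls off the work surface, if the arm or the gripper's body presses on something with over 40 N, if the wrist force passes 120 N, or if a joint passes its speed limit or range.

## Working session

There is one attempt and no reset: what is moved stays moved. The work goes in short steps, Python scripts to look and compute and a shell command to move; the robot and the scene stay as the last step left them, time stands still between calls to the robot, and variables do not carry over. Pictures are saved under pics/ and viewed, at most 10 in all, crops included, and the job is handed in when it is done.

```bash
mkdir -p pics
cat > h.py <<'E'
import numpy as np, cv2
from plant import get_state, snapshot, camera_model, r
def ray(cam,uv,z):
    K=np.array(cam["intrinsics"]);d=np.array(cam["dist"]);V=np.array(cam["view"])
    n=cv2.undistortPoints(np.array(uv,float).reshape(-1,1,2),K,d).reshape(-1,2)
    R=V[:3,:3];c=-R.T@V[:3,3]
    w=np.c_[n,np.ones(len(n))]@R
    return c+w*((z-c[2])/w[:,2])[:,None]
E
python3 - <<'E'
from h import *
s=get_state();print(s["clock"],s["tool_pos"],s["eef_rot"],s["contact_force"])
for n in("top","side"):
    p,d=snapshot(n);cv2.imwrite(f"pics/{n}0.png",p[...,::-1]);np.savez(f"{n}0.npz",p=p,d=d)
    V=camera_model(n)["view"];print(n,-np.array(V)[:3,:3].T@np.array(V)[:3,3])
E
```

```text
0.0 [0.13922984 0.6086675  0.24889199] [ 1.12100888e-01  9.93696402e-01 -9.22979604e-04 -2.24960288e-05] [0.67861106 0.98735868 0.66014412]
top [ 0.33102969 -0.00214313  1.21838155]
side [ 0.09979399 -0.81995911  0.7991619 ]
```

View pics/top0.png

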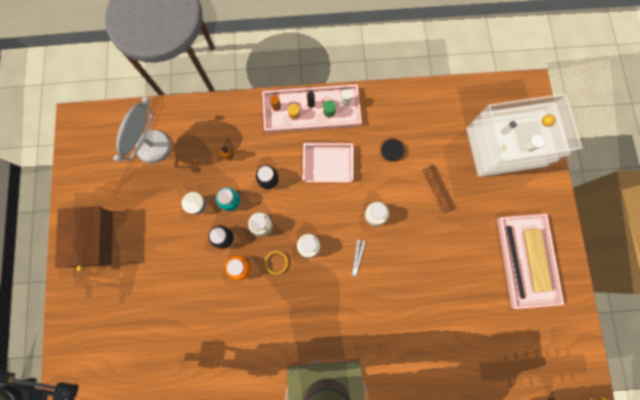

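View pics/side0.png

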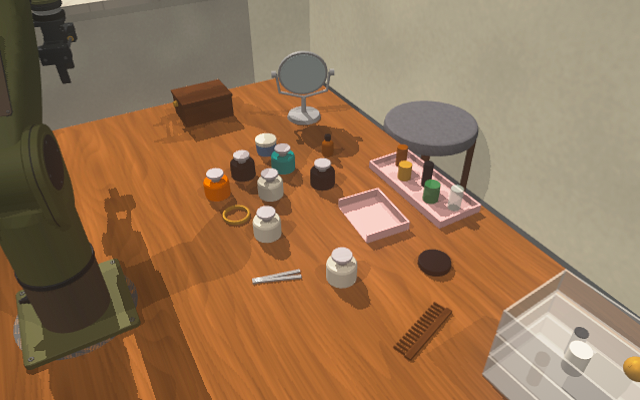

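Top view: base at the bottom, white jars near (260,223), (308,245), (377,213); tray at (328,163). I'll zoom in on the tray's open side and the caps.

Run:
```python
from h import *
t=np.load("top0.npz");s=np.load("side0.npz")
a=cv2.resize(t["p"][130:290,180:420],(800,533),interpolation=cv2.INTER_CUBIC)
cv2.imwrite("pics/topc.png",a[...,::-1])
b=cv2.resize(s["p"][140:300,200:440],(800,533),interpolation=cv2.INTER_CUBIC)
cv2.imwrite("pics/sidec.png",b[...,::-1])
c=camera_model("top")
print(ray(c,[(260,220),(308,242),(377,210)],.06).round(3))
print(ray(c,[(303,144),(354,144),(354,182),(303,182)],.025).round(3))
```

```text
[[ 0.512  0.151  0.06 ]
 [ 0.439  0.019  0.06 ]
 [ 0.515 -0.184  0.06 ]]
[[ 0.741  0.014  0.025]
 [ 0.729 -0.141  0.025]
 [ 0.61  -0.13   0.025]
 [ 0.622  0.022  0.025]]
```

View pics/topc.png

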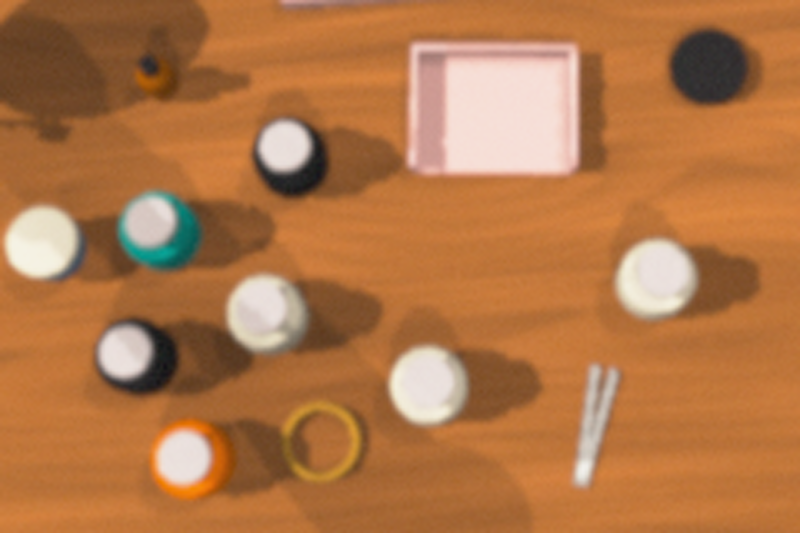

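View pics/sidec.png

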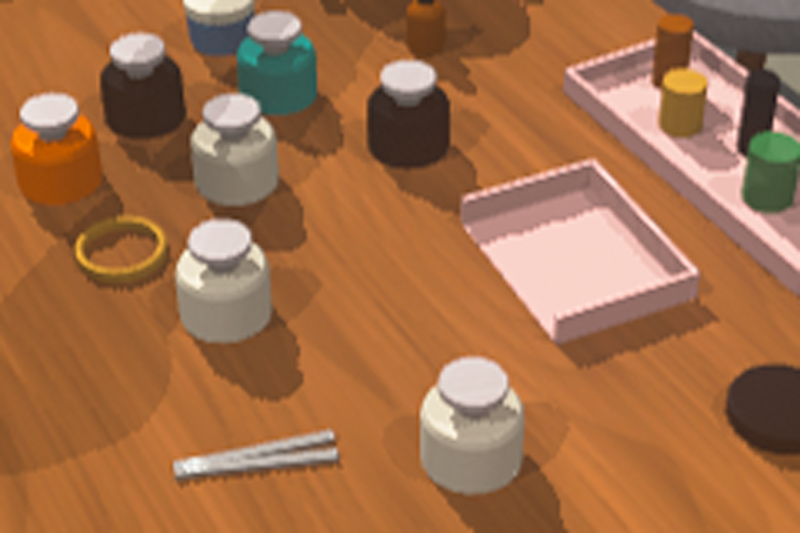

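Crops: the tray is open towards the robot (image bottom); cap centres are at crop (264,308), (428,378), (661,270) in top and (232,112), (220,243), (474,386) in side.

Run:
```python
from h import *
f=lambda L,o:[(o[0]+(u+.5)/3.3333-.5,o[1]+(v+.5)/3.3333-.5) for u,v in L]
ct,cs=camera_model("top"),camera_model("side")
A=ray(ct,f([(264,308),(428,378),(661,270)],(180,130)),.068)
B=ray(cs,f([(232,112),(220,243),(474,386)],(200,140)),.068)
print(A.round(4),B.round(4))
T=ray(ct,f([(410,43),(578,43),(577,173),(408,173)],(180,130)),.025)
S=ray(cs,f([(597,162),(695,270),(558,322),(464,198)],(200,140)),.025)
print(T.round(4),S.round(4),T.mean(0),S.mean(0))
# others
print(ray(ct,f([(290,157),(155,230),(320,440),(580,485),(600,368),(155,70)],(180,130)),.02).round(3))
from scipy.spatial.transform import Rotation as R
s=get_state();print(R.from_quat(s["eef_rot"]).as_matrix().round(3), s["opening"])
```

```text
[[ 0.5052  0.1535  0.068 ]
 [ 0.4357  0.0192  0.068 ]
 [ 0.5119 -0.185   0.068 ]] [[ 0.5036  0.1497  0.068 ]
 [ 0.4298  0.012   0.068 ]
 [ 0.5077 -0.1931  0.068 ]]
[[ 0.7457  0.0146  0.025 ]
 [ 0.7338 -0.1386  0.025 ]
 [ 0.6121 -0.1262  0.025 ]
 [ 0.6237  0.0248  0.025 ]] [[ 0.7429  0.0055  0.025 ]
 [ 0.7294 -0.1346  0.025 ]
 [ 0.6143 -0.1318  0.025 ]
 [ 0.6304  0.018   0.025 ]] [ 0.67881673 -0.05637737  0.025     ] [ 0.67926043 -0.06072873  0.025     ]
[[ 0.648  0.13   0.02 ]
 [ 0.59   0.254  0.02 ]
 [ 0.394  0.117  0.02 ]
 [ 0.339 -0.103  0.02 ]
 [ 0.437 -0.13   0.02 ]
 [ 0.74   0.25   0.02 ]]
[[-0.975  0.223 -0.   ]
 [ 0.223  0.975 -0.002]
 [-0.    -0.002 -1.   ]] 0.9976828767522583
```

```bash
python3 -m inch '-1 -.0255 -.0202 .005 0 0 0;-1 -.0255 -.0202 .005 0 0 0;-1 -.0255 -.0202 .005 0 0 0;-1 -.0255 -.0202 .005 0 0 0;-1 -.0255 -.0202 .005 0 0 0;-1 -.0255 -.0202 .005 0 0 0;-1 -.0255 -.0202 .005 0 0 0;-1 -.0255 -.0202 .005 0 0 0;-1 -.0255 -.0202 .005 0 0 0;-1 -.0255 -.0202 .005 0 0 0;-1 -.0255 -.0202 .005 0 0 0;-1 -.0255 -.0202 .005 0 0 0;-1 -.0255 -.0202 .005 0 0 0;-1 -.0255 -.0202 .005 0 0 0;-1 -.0255 -.0202 .005 0 0 0;-1 -.0255 -.0202 .005 0 0 0;-1 -.0255 -.0202 .005 0 0 0;-1 -.0255 -.0202 .005 0 0 0;-1 0 0 0 0 0 0;-1 0 0 0 0 0 0' 20
python3 - <<'E'
from h import *
from scipy.spatial.transform import Rotation as R
s=get_state();c=camera_model("wrist");p,d=snapshot("wrist");cv2.imwrite("pics/w1.png",p[...,::-1])
print(s["tool_pos"],R.from_quat(s["eef_rot"]).as_matrix().round(3),s["clock"],s["contact_force"])
np.savez("w1.npz",p=p,K=c["intrinsics"],dist=c["dist"],view=c["view"])
E
```

```text
clock: 1.77
tool_pos: [0.5065, 0.1501, 0.159]
eef_rot: [0.115, 0.993, -0.001, -0.0]
contact_force: [-0.4, 1.0, 0.0]
opening: 0.007
finger_force: 0.0
[0.50649117 0.15009767 0.15903404] [[-0.974  0.228 -0.001]
 [ 0.228  0.974 -0.001]
 [ 0.    -0.001 -1.   ]] 1.7667 [-0.35251123  1.04984997  0.03861754]
```

View pics/w1.png

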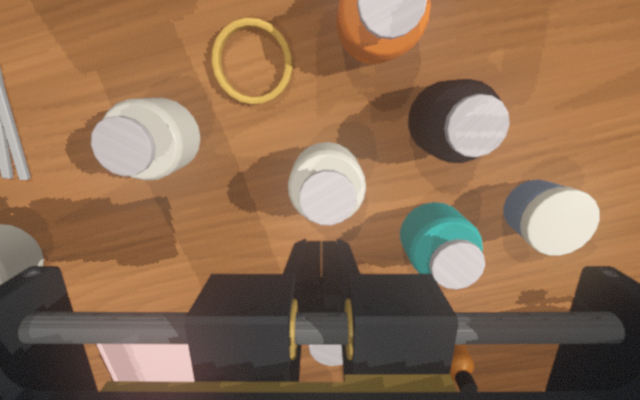

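Wrist view: jar 1's cap is at (328,198), jar 2's at (123,147); the closed fingertips are at (321,243).

Run:
```python
from h import *
w=np.load("w1.npz");c=dict(intrinsics=w["K"],dist=w["dist"],view=w["view"])
print(ray(c,[(328,198),(123,147),(392,10),(477,125),(458,265)],.068).round(4))
print(ray(c,[(558,220)],.048).round(4), ray(c,[(252,61)],.005).round(4))
print(ray(c,[(321,243)],.148).round(4))
```

```text
[[0.5028 0.1573 0.068 ]
 [0.4309 0.0212 0.068 ]
 [0.3887 0.2248 0.068 ]
 [0.4734 0.272  0.068 ]
 [0.5837 0.2484 0.068 ]]
[[0.5734 0.3426 0.048 ]] [[0.3894 0.118  0.005 ]]
[[0.4986 0.153  0.148 ]]
```

```bash
python3 -m inch '-1 .004 .003 .02 0 0 0;-1 0 0 .025 0 0 0;-1 0 0 .02 0 0 0;-1 0 0 .008 0 0 0;-1 0 0 .0035 0 0 0;-1 0 0 .003 0 0 0;-1 0 0 .003 0 0 0;-1 0 0 .003 0 0 0;-1 0 0 .003 0 0 0;-1 0 0 .002 0 0 0;-1 0 0 .002 0 0 0;-1 0 0 0 0 0 0;-1 0 0 0 0 0 0'
```

```text
clock: 2.9
tool_pos: [0.5029, 0.1562, 0.0675]
eef_rot: [0.112, 0.994, 0.0, 0.0]
contact_force: [-0.3, -1.0, 3.4]
opening: 0.005
finger_force: 1.5
```

```bash
python3 -m inch '-1 0 0 .001 0 0 0;-1 0 0 .001 0 0 0;-1 0 0 0 0 0 0;-1 0 0 0 0 0 0'
```

```text
clock: 3.23
tool_pos: [0.5029, 0.1562, 0.0673]
eef_rot: [0.112, 0.994, 0.0, 0.001]
contact_force: [-2.9, -2.2, 21.6]
opening: 0.009
finger_force: 11.0
```

```bash
python3 -m inch '-1 0 0 -.006 0 0 0;-1 0 0 -.02 0 0 0;-1 0 0 -.025 0 0 0;-1 0 0 -.035 0 0 0;-1 .0095 -.0375 0 0 0 0;-1 .0095 -.0375 0 0 0 0;-1 .0095 -.0375 0 0 0 0;-1 .0095 -.0375 0 0 0 0;-1 0 0 0 0 0 0;-1 0 0 0 0 0 0'
python3 - <<'E'
from h import *
p,d=snapshot("wrist");c=camera_model("wrist");s=get_state();print(s["tool_pos"])
np.savez("w2.npz",p=p,d=d,K=c["intrinsics"],dist=c["dist"],view=c["view"])
cv2.imwrite("pics/w2.png",p[...,::-1])
E
```

```text
clock: 4.07
tool_pos: [0.431, 0.0163, 0.1512]
eef_rot: [0.114, 0.993, -0.001, -0.001]
contact_force: [0.5, 0.3, 0.2]
opening: 0.002
finger_force: 0.0
[0.43242285 0.01831528 0.15129838]
```

View pics/w2.png

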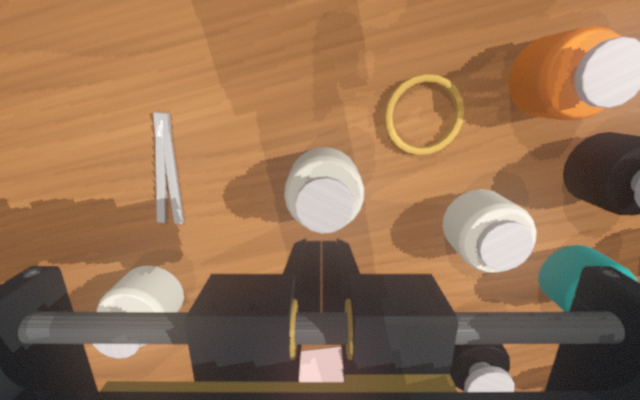

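Jar 2's cap is at (326,204), under the fingers; jar 1's cap at (505,245) sits close to its shoulder, so I'll check its height by depth.

```bash
cat >> h.py <<'E'
def pts(c,d,u,v,k=3):
    K=np.array(c["intrinsics"]);V=np.array(c["view"])
    z=d[v-k:v+k+1,u-k:u+k+1];z=np.median(z[z>0])
    n=cv2.undistortPoints(np.array([[[u,v]]],float),K,np.array(c["dist"])).ravel()
    return (V[:3,:3].T@(np.array([n[0]*z,n[1]*z,z])-V[:3,3])).round(4)
E
python3 - <<'E'
from h import *
w=np.load("w2.npz");c=dict(intrinsics=w["K"],dist=w["dist"],view=w["view"])
for u,v in[(505,245),(326,204),(608,72),(123,350),(300,60)]:print(u,v,pts(c,w["d"],u,v))
E
```

```text
505 245 [0.5022 0.1577 0.0566]
326 204 [0.4304 0.0237 0.0681]
608 72 [0.3821 0.2229 0.0684]
123 350 [ 0.5244 -0.1813  0.0681]
300 60 [3.244e-01 2.610e-02 2.000e-04]
```

```bash
python3 -m inch '-1 .002 .003 .02 0 0 0;-1 0 0 .025 0 0 0;-1 0 0 .014 0 0 0;-1 0 0 .006 0 0 0;-1 0 0 .0035 0 0 0;-1 0 0 .003 0 0 0;-1 0 0 .003 0 0 0;-1 0 0 .003 0 0 0;-1 0 0 .003 0 0 0;-1 0 0 .002 0 0 0;-1 0 0 .002 0 0 0;-1 0 0 .001 0 0 0;-1 0 0 0 0 0 0;-1 0 0 0 0 0 0'
```

```text
clock: 5.28
tool_pos: [0.4309, 0.0217, 0.0673]
eef_rot: [0.112, 0.994, 0.0, 0.001]
contact_force: [-1.9, 0.7, 22.7]
opening: 0.008
finger_force: 10.7
```

```bash
python3 -m inch '-1 0 0 -.006 0 0 0;-1 0 0 -.02 0 0 0;-1 0 0 -.025 0 0 0;-1 0 0 -.035 0 0 0;-1 -.0205 -.0307 0 0 0 0;-1 -.0205 -.0307 0 0 0 0;-1 -.0205 -.0307 0 0 0 0;-1 -.0205 -.0307 0 0 0 0;-1 -.0205 -.0307 0 0 0 0;-1 -.0205 -.0307 0 0 0 0;-1 0 0 0 0 0 0;-1 0 0 0 0 0 0'
python3 - <<'E'
from h import *
p,d=snapshot("wrist");c=camera_model("wrist");s=get_state();print(s["tool_pos"])
np.savez("w3.npz",p=p,d=d,K=c["intrinsics"],dist=c["dist"],view=c["view"])
cv2.imwrite("pics/w3.png",p[...,::-1])
for u,v in[(326,200)]:print(pts(c,d,u,v))
t,d=snapshot("top");c=camera_model("top")
print([pts(c,d,u,v,1) for u,v in[(259,222),(308,243),(378,211)]])
E
```

```text
clock: 6.28
tool_pos: [0.5092, -0.1882, 0.1513]
eef_rot: [0.115, 0.993, -0.001, -0.0]
contact_force: [0.7, -0.3, -0.3]
opening: 0.004
finger_force: 0.0
[ 0.50893098 -0.18564348  0.15142117]
[ 0.5037 -0.1796  0.0681]
[array([0.507 , 0.1546, 0.0572]), array([0.4369, 0.0196, 0.0567]), array([ 0.4858, -0.1595,  0.2286])]
```

View pics/w3.png

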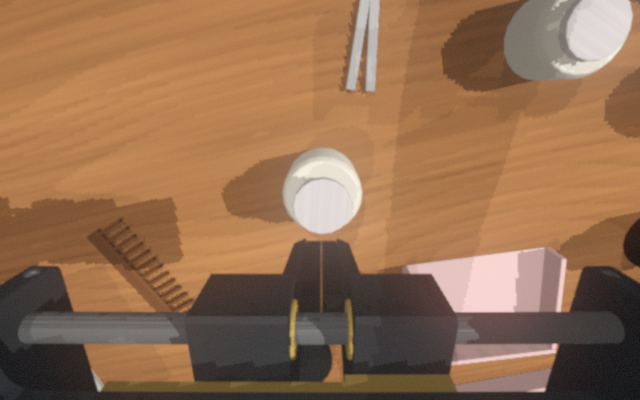

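Jars 1 and 2 hold down; jar 3's cap is at (323,206).

```bash
python3 -m inch '-1 .003 .003 .02 0 0 0;-1 0 0 .025 0 0 0;-1 0 0 .014 0 0 0;-1 0 0 .006 0 0 0;-1 0 0 .0035 0 0 0;-1 0 0 .003 0 0 0;-1 0 0 .003 0 0 0;-1 0 0 .003 0 0 0;-1 0 0 .003 0 0 0;-1 0 0 .002 0 0 0;-1 0 0 .002 0 0 0;-1 0 0 .001 0 0 0;-1 0 0 0 0 0 0;-1 0 0 0 0 0 0'
python3 -m inch '-1 0 0 -.006 0 0 0;-1 0 0 -.02 0 0 0;-1 0 0 -.025 0 0 0;-1 0 0 -.035 0 0 0;-1 0 0 0 0 0 0;-1 0 0 0 0 0 0;-1 0 0 0 0 0 0;-1 0 0 0 0 0 0;-1 0 0 0 0 0 0;-1 0 0 0 0 0 0'
python3 - <<'E'
from h import *
from scipy.spatial.transform import Rotation as R
p,d=snapshot("wrist");c=camera_model("wrist");s=get_state();print(s["tool_pos"],s["q"],R.from_quat(s["eef_rot"]).as_matrix().round(3))
for v in (190,200,215):print(pts(c,d,323,v))
# cap centre from depth: all points with z .064-.072
K=np.array(c["intrinsics"]);V=np.array(c["view"])
v,u=np.mgrid[150:236,270:380];z=d[150:236,270:380]
n=cv2.undistortPoints(np.dstack([u.ravel(),v.ravel()]).reshape(-1,1,2).astype(float),K,np.array(c["dist"])).reshape(-1,2)
P=(np.c_[n,np.ones(len(n))]*z.reshape(-1,1)-V[:3,3])@V[:3,:3]
for a,b in[(.053,.06),(.064,.072)]:
    m=(P[:,2]>a)&(P[:,2]<b)
    if m.sum()>200:print(a,m.sum(),P[m].min(0),P[m].max(0),P[m].mean(0))
E
```

```text
clock: 7.55
tool_pos: [0.5078, -0.1808, 0.0673]
eef_rot: [0.112, 0.994, 0.0, 0.001]
contact_force: [-3.1, 3.5, 13.2]
opening: 0.003
finger_force: 6.5
clock: 8.38
tool_pos: [0.5067, -0.1813, 0.1512]
eef_rot: [0.112, 0.994, 0.0, -0.001]
contact_force: [-0.1, -0.0, -0.4]
opening: 0.005
finger_force: 0.0
[ 0.50685788 -0.18129071  0.15136189] [ 0.52760094  0.75312184 -0.4513668   1.9080814   0.55014048  0.60696368
  1.06677929] [[-0.975  0.223 -0.002]
 [ 0.223  0.975  0.   ]
 [ 0.002  0.    -1.   ]]
[ 0.4935 -0.1757  0.0683]
[ 0.501  -0.1774  0.0682]
[ 0.5126 -0.18    0.0683]
0.064 2485 [ 0.48672663 -0.20824322  0.06401524] [ 0.52911254 -0.1648504   0.0703837 ] [ 0.5070291  -0.18627831  0.06822578]
```

Jar 3 is faulty: its cap is back at 0.068 m, centred at (0.508, -0.1865). Next: open, align with the tray, and go down around it.

```bash
python3 -m inch '1 0 0 0 0 0 -.074;1 0 0 0 0 0 -.074;1 -.0015 -.005 0 0 0 0;1 0 0 0 0 0 0;1 0 0 0 0 0 0;1 0 0 0 0 0 0;1 0 0 .02 0 0 0;1 0 0 .02 0 0 0;1 0 0 .02 0 0 0;1 0 0 .02 0 0 0;1 0 0 .02 0 0 0;1 0 0 .015 0 0 0;1 0 0 .01 0 0 0;1 0 0 0 0 0 0'
```

```text
clock: 9.6
tool_pos: [0.5075, -0.186, 0.0255]
eef_rot: [0.038, 0.999, 0.0, -0.001]
contact_force: [0.1, 0.1, 0.3]
opening: 1.0
finger_force: 0.0
```

```bash
python3 -m inch '0 0 0 0 0 0 0;-.2 0 0 0 0 0 0;-1 0 0 0 0 0 0;-1 0 0 0 0 0 0;-1 0 0 0 0 0 0;-1 0 0 0 0 0 0' 12
python3 -c "
from h import *
from scipy.spatial.transform import Rotation as R
s=get_state();print(s['tool_pos'],R.from_quat(s['eef_rot']).as_matrix().round(3),s['moment'])"
```

```text
clock: 10.1
tool_pos: [0.509, -0.1869, 0.0281]
eef_rot: [0.039, 0.999, -0.0, 0.001]
contact_force: [-0.6, -0.5, 6.9]
opening: 0.734
finger_force: 12.0
[ 0.50897739 -0.18689302  0.0280818 ] [[-0.997  0.077  0.002]
 [ 0.077  0.997 -0.001]
 [-0.002 -0.001 -1.   ]] [-0.10853376  0.14102269 -0.01868655]
```

```bash
python3 -m inch '-1 0 0 0 0 0 0;-1 0 0 0 0 0 0'; python3 -m inch '-1 0 0 -.001 0 0 0;-1 0 0 0 0 0 0'
```

```text
clock: 10.27
tool_pos: [0.509, -0.1869, 0.0281]
eef_rot: [0.039, 0.999, -0.0, 0.001]
contact_force: [-0.9, -0.5, 6.2]
opening: 0.74
finger_force: 12.0
clock: 10.43
tool_pos: [0.5082, -0.1865, 0.0282]
eef_rot: [0.038, 0.999, 0.0, -0.0]
contact_force: [0.0, -0.7, -2.7]
opening: 0.736
finger_force: 12.0
```

```bash
python3 -m inch '-1 0 0 .0006 0 0 0;-1 0 0 0 0 0 0;-1 -.0016 .007 0 0 0 0;-1 -.0031 .014 0 0 0 0;-1 -.0031 .014 0 0 0 0;-1 -.0031 .014 0 0 0 0;-1 -.0031 .014 0 0 0 0'
```

```text
clock: 11.02
tool_pos: [0.5267, -0.1272, 0.0281]
eef_rot: [0.04, 0.999, -0.002, -0.001]
contact_force: [-1.7, -5.5, 5.2]
opening: 0.745
finger_force: 12.0
```

```bash
python3 -m inch '-1 -.0031 .014 0 0 0 0;-1 -.0031 .014 0 0 0 0;-1 -.0031 .014 0 0 0 0;-1 -.0031 .014 0 0 0 0;-1 -.0031 .014 0 0 0 0;-1 -.0016 .007 0 0 0 0;-1 0 0 0 0 0 0;-1 0 0 0 0 0 0'
python3 - <<'E'
from h import *
s=get_state();print(s["tool_pos"])
p,d=snapshot("wrist");c=camera_model("wrist");np.savez("w4.npz",p=p,d=d,K=c["intrinsics"],dist=c["dist"],view=c["view"])
a=p;cv2.imwrite("pics/w4.png",a[...,::-1])
t,_=snapshot("top");cv2.imwrite("pics/top4.png",cv2.resize(t[90:290,200:440],(720,600),interpolation=cv2.INTER_CUBIC)[...,::-1])
E
```

```text
clock: 11.68
tool_pos: [0.5508, -0.0479, 0.0281]
eef_rot: [0.038, 0.999, 0.001, 0.001]
contact_force: [0.6, 2.2, 5.9]
opening: 0.736
finger_force: 12.0
[ 0.55075603 -0.04793627  0.02809538]
```

View pics/top4.png

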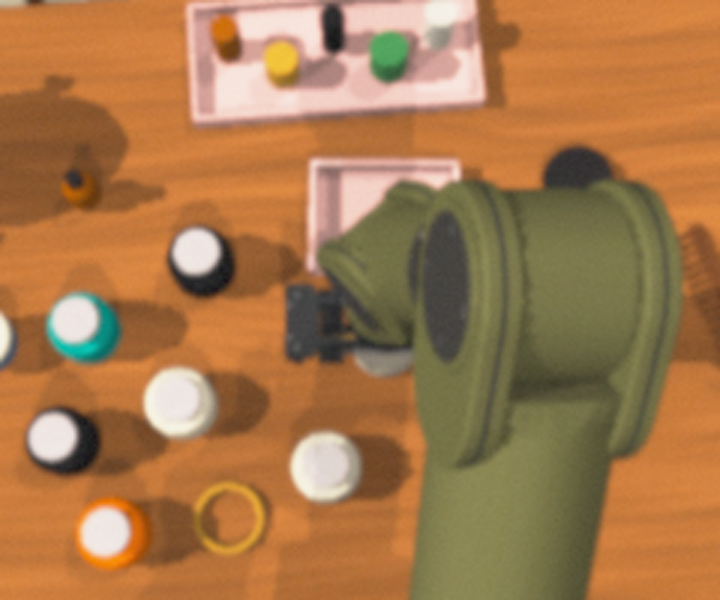

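The jar is held upright in front of the tray opening, and nothing else has moved. Sliding straight in.

```bash
python3 -m inch '-1 -.007 0 0 0 0 0;-1 -.013 0 0 0 0 0;-1 -.013 0 0 0 0 0;-1 -.013 0 0 0 0 0;-1 -.013 0 0 0 0 0'; python3 -m inch '-1 -.013 0 0 0 0 0;-1 -.013 0 0 0 0 0;-1 -.013 0 0 0 0 0;-1 -.013 0 0 0 0 0;-1 -.01 0 0 0 0 0;-1 -.006 0 0 0 0 0;-1 0 0 0 0 0 0;-1 0 0 0 0 0 0'
```

```text
clock: 12.2
tool_pos: [0.6059, -0.0538, 0.0276]
eef_rot: [0.038, 0.999, -0.0, -0.003]
contact_force: [-6.7, 0.8, 7.7]
opening: 0.737
finger_force: 12.0
clock: 12.87
tool_pos: [0.6767, -0.0591, 0.0277]
eef_rot: [0.039, 0.999, 0.0, -0.0]
contact_force: [-1.3, 0.6, 4.4]
opening: 0.738
finger_force: 12.0
```

```bash
python3 -m inch '.6 0 0 0 0 0 0;.7 0 0 0 0 0 0;.7 0 0 0 0 0 0;.7 0 0 0 0 0 0;.7 0 0 -.01 0 0 0;.7 0 0 -.02 0 0 0;.7 0 0 -.03 0 0 0;.7 0 0 -.03 0 0 0;.7 0 0 -.03 0 0 0;.7 .03 0 -.02 0 0 0;.7 .035 0 -.01 0 0 0;.7 .035 0 0 0 0 0;.7 .035 0 0 0 0 0;.7 .03 0 0 0 0 0;.7 0 -.035 0 0 0 0;.7 0 -.035 0 0 0 0;.7 0 -.035 0 0 0 0;.7 0 -.035 0 0 0 0;.7 0 -.035 0 0 0 0;.7 0 -.035 0 0 0 0'
python3 - <<'E'
from h import *
t,d=snapshot("top");c=camera_model("top");cv2.imwrite("pics/top5.png",cv2.resize(t[90:290,180:440],(780,600),interpolation=cv2.INTER_CUBIC)[...,::-1])
print([pts(c,d,u,v,1) for u,v in[(259,222),(308,243)]])
E
```

```text
clock: 14.53
tool_pos: [0.496, -0.2575, 0.1785]
eef_rot: [0.038, 0.999, -0.0, 0.0]
contact_force: [0.4, 0.8, -0.7]
opening: 0.848
finger_force: 0.0
[array([0.5069, 0.1545, 0.0577]), array([0.437 , 0.0196, 0.056 ])]
```

View pics/top5.png

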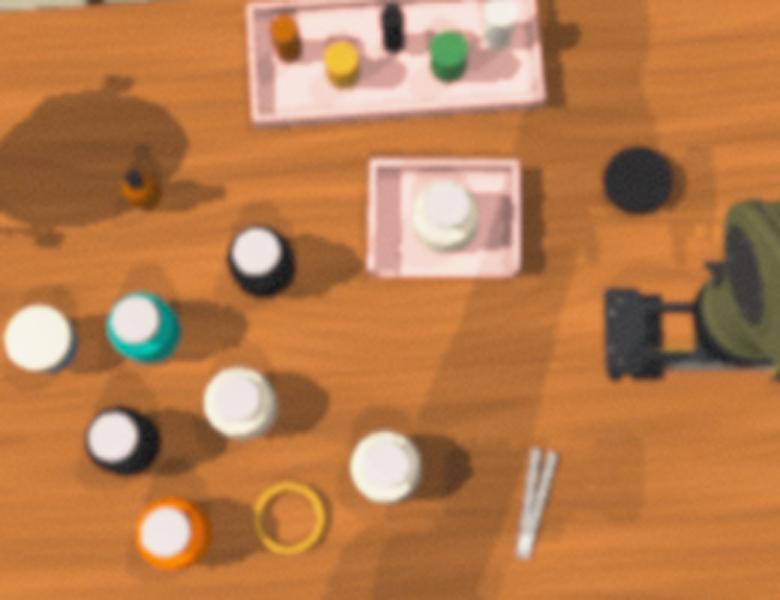

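The faulty jar stands upright near the centre of the tray, at crop (446,215), clear of the front edge. The other two jars are still locked where they were, the bystanders in view have not moved, and the robot touches nothing.

```bash
python3 -c "
from plant import r
print(r.finish_job())"
```

```text
the job is handed in; nothing more can be done
None
```

I pressed all three caps: the left and middle jars (seen from the robot) stayed locked and stand where they were, while the right-hand one sprang back, so I slid it upright into the pink tray, fully inside the walls, and handed the job in at about 14.6 s.

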